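Lock the depth stop of a vial capping press

TASK

The depth stop of the capping press has been set, but its jam nut is still loose. Slide the open-ended spanner, flat on the base plate, onto the lower, dark setting nut and swing its handle up against the front guide pillar so that this nut is held; then tighten the brass jam nut above it (clockwise from above) to about 0.4 N m by feel, neither leaving it loose nor forcing it, and without losing the setting of the lower nut. Afterwards take the spanner off and lay it flat on the worktop beside the press; go easy on the pillar and leave the glassware, the vials and the timer alone.

Things in the scene. Friction and masses are not known exactly. Their poses are not given: they have to be found in the camera images.
- spanner_grip (a point): Thin steel open-ended spanner, loose, lying flat, 120 g. This point is the middle of its handle, half-way up its 8 mm thickness, where to grip it: 20 mm wide along the point's own y, sides parallel. Its x runs along the handle to the jaws, z is up. The handle ends 120 mm behind this point, the jaw tips 100 mm ahead of it.
- spanner_mouth (a point): Centre of the spanner's mouth, 75 mm ahead of spanner_grip along its x, half-way up the thickness. A nut fully home has its axis here (within 2 mm). The mouth is 37.8 mm wide, open forwards (+x); its tips flare to 49 mm, so it finds a nut up to 3 mm off line. The head is 58 mm wide over the jaws, 62 mm at the tips.
- press: Base of a capping press, fixed: grey plate 310 (x) by 160 (y) mm, its upper face 20 mm above the worktop; origin under its middle at worktop height. In its frame: stop stud at x 40, y 29.5 mm; guide pillars, 16 mm diameter, 60 mm tall, at x -135, y 50 (front) and x 135, y 50 (rear); white vial nest 150 by 34 by 16 mm along y -56. Bare from the stud to the front edge (-x).
- stop_axis (a point): Foot of the stop stud, on its axis at the plate's upper face; axes as the press. The stud has a 24 mm coarse right-hand thread, 4 mm a turn, and its top is 65 mm above this point. It carries, from below, the setting nut, a spring lock washer and the jam nut.
- pillar_mid (a point): Front guide pillar, on its axis, 30 mm above the plate. It stands 175 mm from the stud to the front and 20.5 mm to the left (press +y) of the stud's line, so a spanner on the nut along the press's x has a 2.5 mm gap to it. Turning the spanner clockwise from above brings its handle against the pillar. More than 20 N of push spoils the pillar.
- set_nut_mid (a point): Lower, dark hexagonal setting nut, 36 mm across flats, 16 mm high, from 3 to 19 mm above the plate. Point on its axis, half-way up; its x points to a corner, two flats face its y. At the start these flats lie along the press's x (within 2 degrees), so the spanner goes on from the front, along the press's +x. It is only stiff on its thread: 0.14 N m turns it.
- set_nut (a joint): Angle of the setting nut about the stud, rad, clockwise from above positive, 0 as it was set. In the spanner's mouth it has about 0.1 rad of play either way. Turned by more than 0.3 rad from 0, either way, the setting is lost.
- jam_nut_mid (a point): Upper, brass hexagonal jam nut, 42 mm across flats, 16 mm high, its foot 21.5 to 22.7 mm above the plate. Point on its axis, half-way up; x points to a corner, y to a flat. It is 0.3 to 1.9 rad short of touch. It turns at 0.08 N m until it touches, then at 0.28 N m, plus 0.045 per 0.1 rad (read at rest after a small step: about 0.1 less), and stays put. Tight: 0.32 to 0.54 N m.
- washer_top (a point): Top face, on the stud's axis, of the steel spring lock washer between the two nuts: 35 mm diameter, 2.5 mm thick when free. The jam nut presses it down 0.064 mm for each 0.1 rad that it is turned past touch (too little to be measured; feel the torque).
- vial_1: Bystander: small clear vial with a black cap, 22 mm diameter, 50 mm tall, standing left of the press; origin at its foot.
- vial_2: Bystander: small clear vial with a white cap, 22 mm diameter, 50 mm tall, next to the other; origin at its foot.
- beaker_a: Bystander: glass beaker, 77 mm wide, 94 mm tall, right of the press; origin at its foot.
- lab_timer: Bystander: grey digital timer, 62 by 66 by 20 mm, lying front left; origin at its underside.

How it is judged:
On the way, in this order (a step that is already met when the one before it is completed fails the run):
1. the spanner lies flat on the base plate with its jaws home on the setting nut and its handle against the front pillar (within 1.5 mm) (horizontal distance between spanner_mouth and set_nut_mid below 0.005 m and height (world z) of spanner_mouth below 0.032 m and y of pillar_mid in the frame of spanner_grip between 0.015 and 0.0195 m), for 0.2 s.
2. the jam nut is tight (at least 0.1 rad past touch, 0.32 N m) with the spanner still on the setting nut (horizontal distance between spanner_mouth and set_nut_mid below 0.005 m and height (world z) of spanner_mouth below 0.032 m and z of washer_top in the frame of set_nut_mid below 0.01044 m), for 0.3 s.
At the end, for the whole second after the job is handed in: The jam nut is tight: it has pressed the lock washer down by 0.06 mm or more (its top under 10.44 mm above the setting nut's middle; 10.5 mm when free). The setting nut is within 0.3 rad of 0. The spanner lies flat and still on the worktop, its handle within 0.45 m of the middle of the press (z of washer_top in the frame of set_nut_mid below 0.01044 m and value of joint set_nut between -0.3 and 0.3 rad and height (world z) of each of spanner_grip, spanner_mouth below 0.008 m and angle between spanner_grip's own z axis and vertical below 0.1 rad and linear speed of spanner below 0.02 m/s and horizontal distance between spanner_grip and press below 0.45 m); the robot touches nothing.
It fails at once if the jam nut is forced: more than about 0.58 rad past touch (over 0.54 N m; lock washer pressed down by more than 0.37 mm) (z of washer_top in the frame of set_nut_mid below 0.01013 m).
It fails at once if the setting is lost: the setting nut turned by more than 0.3 rad (value of joint set_nut above 0.3 rad or value of joint set_nut below -0.3 rad).
It fails at once if the spanner is pushed against the guide pillar with more than 20 N (contact force between spanner and pillar above 20 N).
It fails at once if a vial, the beaker or the timer is moved by more than 15 mm or tipped (distance of any of vial_1, vial_2, beaker_a, lab_timer from where it was at the start of the episode above 0.015 m or angle between any of vial_1, vial_2, beaker_a, lab_timer's own z axis and vertical above 0.3 rad).
It also fails if it takes over 72 s, if anything falls off the work surface, if the arm or the gripper's body presses on something with over 40 N, if the wrist force passes 120 N, or if a joint passes its speed limit or range.

ROBOT

A 6-joint arm with a two-finger parallel gripper is mounted at the origin on a cart in front of the work surface, level with it; the furniture and walls round the work are solid. World frame = base frame: x ahead of the robot, y to its left, z up, the work surface at z = 0. Lengths are in m, angles in rad, forces in N, time in s.
With the tool pointing down it reaches from about 0.375 to 0.9 m from the base axis. Payload 3.1 kg.
Tool frame: the origin (TCP) lies between the finger pads; the fingertips stand 17 mm ahead of it and the grasp point (between the pads) lies 2 mm behind it (robot.nose_length is the distance from the TCP to the fingertips, in m); z points along the fingers, y is the line along which they close (so a half turn about z gives the same grasp; the last joint's range is limited). The gripper opens to 87 mm and grips with 3 to 60 N. Pads are 19 mm wide; open, the fingers measure 117 mm over their backs; the gripper's body (75 mm by 190 mm) begins 51 mm behind the grasp point.
Start: joints at [1.063, 0.527, 1.433, -0, 1.181, -0.178], TCP at [0.202, 0.592, 0.24] pointing down, gripper open.
Joint ranges: [-3.08, 3.08], [-0.75, 2.2], [0.22, 2.44], [-1.43, 4.57], [0, 2.65], [-2.85, 2.85]. Speed limits (rad/s): [2.79, 2.79, 3.14, 3.14, 3.14, 3.14].

INTERFACE

Orientations are given as a unit quaternion [x, y, z, w].
In Python, from rig import robot, cams gives the robot as it stands.
- The arm moves only by the shell command python3 -m pendant 'ROWS' [FORCE]. ROWS is JSON, a list of rows, each an object with "jaw": the opening, from 0 (shut) to 1 (fully open); "linear": the shift along the tool's x, y, z in cm, a list of three; "twist": the turn about the tool's z in degrees. A call has 1 to 12 rows; each row shifts and turns the commanded pose from where the row before left it, along the tool's axes as they then stand; what a row does not reach is not made up. A row lasts 1/12 s, in which the tool goes at most 41.7 mm and 7.16 degrees, less where a joint would pass 70% of its speed; a pose out of reach is approached as far as the arm can. A call is refused whole if a number of a shift passes 4.17 or a number of a turn 7.16, either way. A call with a gripper value outside its range is refused whole. The fingers move at their own pace and stop on an object; FORCE is the grip in N (left out, the last holds). Time passes only in rows, so rows that do not move let the fingers close. It gives the time, the measured TCP pose, the force, the opening and the grip force at its end, in the units of the state.
- robot.get_obs(): the state, without advancing time (a new reading comes with each control period).
- cams.camera(name): name is "side" or "top" or "wrist"; returns a dict with "color" (480x640x3 uint8, blue, green, red), "depth" (480x640 float32, m along the optical axis (not along the pixel's ray), 0 where there is no reading), "fov_y" (degrees; the focal length in pixels is half the picture's height over the tangent of half this angle, whatever the lens; pixels are square), "cx", "cy" (the principal point, pixels), "k1" (the pictures are not rectified: a ray, as slopes to the right and down, at radius r is drawn at 1 + k1 r^2 times it, then the intrinsics apply), "view" (4x4, takes a point from world to camera coordinates). Camera axes: x right, y down, z forward; pixel columns grow to the right and rows downward; lengths in m; the calibration is good to about 2 mm. A picture is of the moment at which its call begins.
- robot.hand_in(): hands the job in; it is judged then, once.
The state is a dict: "time": time; "q": joint angles; "joint_velocities": joint speeds; "joint_torque": joint torques, N m; "position": TCP position; "tool_rot": TCP orientation; "ft_force": force on the tool from outside, world axes, zero at the start; "moment": the same for the moment, N m; "grip_width": finger opening in m; "grip_force": force on a finger pad.
Only numpy, scipy, OpenCV 4.12 (cv2) and the standard library are available. Lean on these libraries where they do the work, as an engineer would, in place of code of your own. Each camera call takes 0.05 s, during which the arm holds its last target. There are 200 camera calls.

## Working session

There is one attempt and no reset: what is moved stays moved. The work goes in short steps, Python scripts to look and compute and a shell command to move; the robot and the scene stay as the last step left them, time stands still between calls to the robot, and variables do not carry over. Pictures are saved under pics/ and viewed, at most 15 in all, crops included, and the job is handed in when it is done.

```bash
ls; mkdir -p pics
cat > h.py <<'E'
import numpy as np, cv2
from rig import robot, cams
from scipy.spatial.transform import Rotation as R
def f(c): return 240/np.tan(np.radians(c["fov_y"])/2)
def cloud(c):
    K=np.array([[f(c),0,c["cx"]],[0,f(c),c["cy"]],[0,0,1]])
    v,u=np.mgrid[0:480,0:640]
    p=np.stack([u.ravel(),v.ravel()],1).astype(float).reshape(-1,1,2)
    s=cv2.undistortPoints(p,K,np.array([c["k1"],0,0,0,0.])).reshape(480,640,2)
    d=c["depth"]; P=np.dstack([s*d[...,None],d,np.ones_like(d)])
    W=P@np.linalg.inv(np.array(c["view"])).T
    W=W[...,:3]; W[d<=0]=np.nan
    return W
def ray(c,u,v,z):
    K=np.array([[f(c),0,c["cx"]],[0,f(c),c["cy"]],[0,0,1]])
    s=cv2.undistortPoints(np.array([[[u,v]]],float),K,np.array([c["k1"],0,0,0,0.])).ravel()
    V=np.linalg.inv(np.array(c["view"])); o=V[:3,3]; d=V[:3,:3]@[s[0],s[1],1]
    return o+d*(z-o[2])/d[2]
E
python3 - <<'E'
from h import *
o=robot.get_obs(); print({k:np.round(v,3) for k,v in o.items()})
for n in("top","side"):
    c=cams.camera(n); cv2.imwrite(f"pics/{n}0.png",c["color"]); np.save(f"{n}0.npy",c,allow_pickle=True)
E
```

```text
pics
{'time': np.float64(0.0), 'q': array([ 1.063,  0.528,  1.434, -0.   ,  1.181, -0.179]), 'joint_velocities': array([-0.001, -0.001,  0.001,  0.001, -0.002, -0.001]), 'joint_torque': array([  0.   , -44.004, -17.66 ,   0.063,   0.058,  -0.   ]), 'position': array([0.201, 0.591, 0.239]), 'tool_rot': array([ 0.164,  0.987, -0.001, -0.   ]), 'ft_force': array([ 0.417, -0.096,  0.31 ]), 'moment': array([-0.008,  0.029, -0.001]), 'grip_force': np.float64(0.0), 'grip_width': np.float64(0.087)}
```

View pics/top0.png

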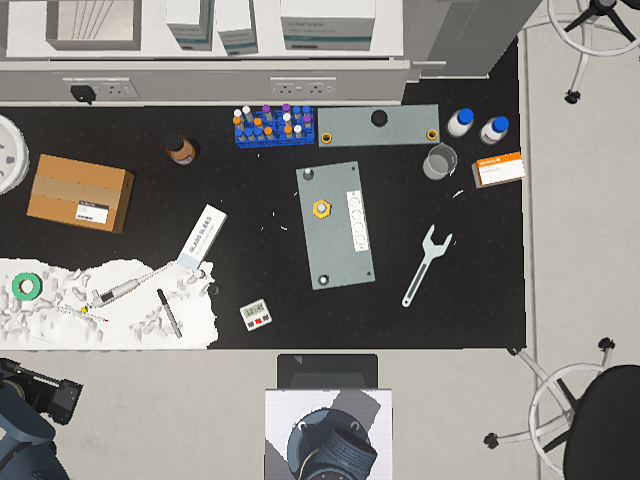

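The top view shows the press around (335,225), the jam nut at (321,209) and the front pillar at (322,281). The spanner lies from (408,303) to (440,230) with its jaws up. The beaker is at (440,162) and the timer at (256,315).

Run:
```python
from h import *
c=np.load("top0.npy",allow_pickle=True).item(); W=cloud(c)
im=c["color"]; cv2.imwrite("pics/crop.png",cv2.resize(im[140:340,230:490],None,fx=3,fy=3,interpolation=cv2.INTER_CUBIC)[:600,:780])
np.set_printoptions(precision=4,suppress=True)
for n,u,v in [("jam",321,209),("pillar",322,281),("rear",308,174),("grip",425,265),("timer",256,315),("beaker",440,162)]:
    print(n,W[v,u])
roi=np.zeros((480,640),bool); roi[215:312,395:465]=1
m=roi&(W[...,2]>0.003)&(W[...,2]<0.03)&(im.mean(2)>90)
P=W[m]; print(m.sum(),P[:,2].mean())
(cx,cy),(w,h),a=cv2.minAreaRect(P[:,:2].astype(np.float32)*1000); print(cx,cy,w,h,a)
# plate
m=(W[...,2]>0.014)&(W[...,2]<0.026); m[:150]=0;m[300:]=0;m[:,:290]=0;m[:,380:]=0
print(cv2.minAreaRect(W[m][:,:2].astype(np.float32)*1000),m.sum())
# tall objects to the left of press (vials)
m=(W[...,2]>0.03)&(W[...,2]<0.08)
n,l,s,ce=cv2.connectedComponentsWithStats(m.astype(np.uint8))
for i in range(1,n):
    if s[i,4]>6: 
        q=W[l==i]; print(ce[i].round(),s[i,4],np.nanmean(q,0),np.nanmax(q[:,2]))
```

```text
jam [0.5944 0.0161 0.0859]
pillar [0.4204 0.0141 0.0793]
rear [0.6819 0.0478 0.0779]
grip [ 0.4614 -0.2467  0.0074]
timer [0.3369 0.1801 0.0137]
beaker [ 0.7268 -0.2902  0.0045]
711 0.007850256609450181
463.2657165527344 -234.6854248046875 72.96485900878906 218.53115844726562 52.3566780090332
((574.5179443359375, -16.816482543945312), (332.2580261230469, 160.07884216308594), 8.029585838317871) 6175
[39. 60.] 19 [0.981  0.7281 0.0561] 0.07714858399670699
[462.  68.] 391 [ 0.9568 -0.3412  0.0537] 0.07996192526871226
[414.  72.] 89 [ 0.9449 -0.2188  0.0562] 0.0798261233570976
[246.  91.] 3259 [0.8975 0.2052 0.0566] 0.0799476658435343
[35. 90.] 769 [0.9017 0.7354 0.0549] 0.0798851966556422
[275. 128.] 1128 [0.8035 0.1308 0.0544] 0.07993724937434865
[379. 118.] 220 [ 0.829  -0.1292  0.0514] 0.0631011655823186
[458. 125.] 291 [ 0.8079 -0.3257  0.0613] 0.07991833173682883
[492. 132.] 314 [ 0.7899 -0.4095  0.0606] 0.07991518644533335
[185. 156.] 161 [0.7328 0.3536 0.0564] 0.07956668027632197
[ 23. 170.] 109 [0.6974 0.7579 0.0567] 0.06992241418197986
[445. 155.] 180 [ 0.7338 -0.2933  0.0558] 
[... 785 characters left out ...]
84
[189. 258.] 14 [0.48   0.3476 0.0312] 0.0326753220611673
[200. 257.] 7 [0.4819 0.3184 0.0309] 0.032393945880029085
[195. 263.] 18 [0.4662 0.3323 0.0315] 0.03507141239046496
[198. 274.] 78 [0.4393 0.3207 0.0472] 0.054655152961736064
[323. 280.] 24 [0.4231 0.0115 0.0745] 0.07971929399763145
[212. 290.] 74 [0.3992 0.2854 0.048 ] 0.0572755156130369
[116. 292.] 7 [0.3949 0.5263 0.031 ] 0.0329121517930977
[109. 296.] 28 [0.3846 0.5426 0.0322] 0.03745438630309805
[ 97. 303.] 10 [0.3682 0.5732 0.0315] 0.033428788895491834
[318. 430.] 218 [0.0639 0.0258 0.0531] 0.07977872193731428
[353. 431.] 27 [ 0.0615 -0.0593  0.0509] 0.07234811534027497
[301. 448.] 52 [0.0224 0.0649 0.0556] 0.07955777584835477
```

View pics/crop.png

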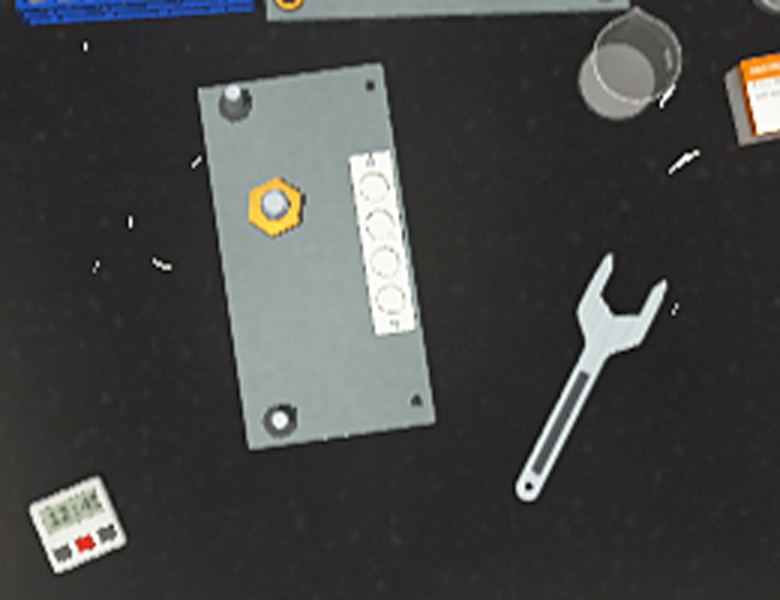

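View pics/side0.png

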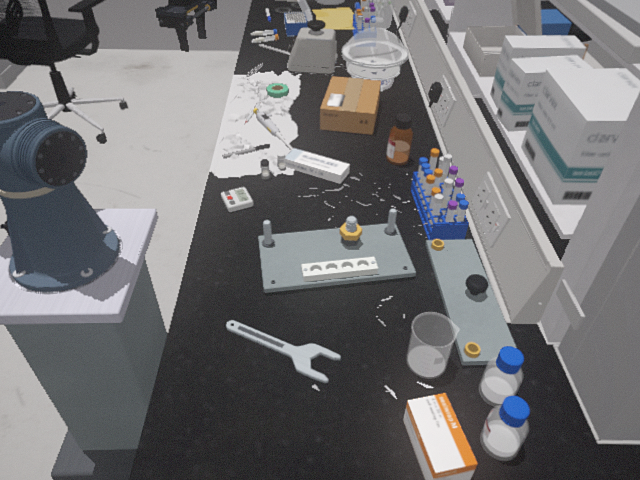

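The side view shows the two vials at (265,170) and (282,162), well clear on the left, and nothing between the spanner and the press. Next I'll work out the spanner and press poses.

Run:
```python
from h import *
np.set_printoptions(precision=4,suppress=True)
c=np.load("top0.npy",allow_pickle=True).item(); W=cloud(c); im=c["color"]
cr=lambda x,y:(230+(x-1)/3,140+(y-1)/3)
e=ray(c,*cr(527,494),.008)[:2]; t=(ray(c,*cr(609,255),.008)+ray(c,*cr(666,281),.008))[:2]/2
d=t-e; print("sp end,tip",e,t,np.linalg.norm(d),np.degrees(np.arctan2(d[1],d[0])))
g=t-.1*d/np.linalg.norm(d); print("grip",g, e+.12*d/np.linalg.norm(d))
s=ray(c,*cr(274,203),.085)[:2]; pf=ray(c,*cr(281,420),.08)[:2]; pr=ray(c,*cr(233,93),.08)[:2]
print("stud",s,"pf",pf,"pr",pr); d=pr-pf; print(np.linalg.norm(d),np.degrees(np.arctan2(d[1],d[0])))
cs=[ray(c,*cr(*p),.02)[:2] for p in((198,88),(382,64),(434,422),(249,449))]
cs=np.array(cs);print(cs.mean(0)); d=cs[1]-cs[2]+cs[0]-cs[3];print(np.linalg.norm(d)/2,np.degrees(np.arctan2(d[1],d[0])))
o=robot.get_obs();Rm=R.from_quat(o["tool_rot"]).as_matrix();print(Rm)
for q in(g,): 
    print("shift cm",100*Rm.T@(np.r_[q,.12]-o["position"]))
```

```text
sp end,tip [ 0.3624 -0.1954] [ 0.5529 -0.2918] 0.21353355630932863 -26.835452854405453
grip [ 0.4637 -0.2466] [ 0.4695 -0.2496]
stud [0.5986 0.0161] pf [0.4236 0.0109] pr [0.6898 0.0494]
0.2689377542727412 8.224103702138246
[ 0.5641 -0.0185]
0.3077613758441955 7.872746064805337
[[-0.9464  0.3229 -0.0009]
 [ 0.3229  0.9464 -0.0017]
 [ 0.0003 -0.0019 -1.    ]]
shift cm [-51.8694 -70.7829  11.9871]
```

```bash
python3 -m pendant '[{"jaw":1,"linear":[-3.3,-1.94,0],"twist":0},{"jaw":1,"linear":[-3.3,-1.94,0],"twist":0},{"jaw":1,"linear":[-3.3,-1.94,0],"twist":0},{"jaw":1,"linear":[-3.3,-1.94,0],"twist":0},{"jaw":1,"linear":[-3.3,-1.94,0],"twist":0},{"jaw":1,"linear":[-3.3,-1.94,0],"twist":0},{"jaw":1,"linear":[-3.3,-1.94,0],"twist":0},{"jaw":1,"linear":[-3.3,-1.94,0],"twist":0},{"jaw":1,"linear":[-3.3,-1.94,0],"twist":0},{"jaw":1,"linear":[-3.3,-1.94,0],"twist":0},{"jaw":1,"linear":[-1.37,-3.66,0.3],"twist":0},{"jaw":1,"linear":[-1.37,-3.66,0.3],"twist":0}]'
python3 -m pendant '[{"jaw":0.6,"linear":[-1.37,-3.66,0.5],"twist":0},{"jaw":0.6,"linear":[-1.37,-3.66,0.5],"twist":0},{"jaw":0.6,"linear":[-1.37,-3.66,0.5],"twist":0},{"jaw":0.6,"linear":[-1.37,-3.66,0.5],"twist":0},{"jaw":0.6,"linear":[-1.37,-3.66,0.5],"twist":0},{"jaw":0.6,"linear":[-1.37,-3.66,0.5],"twist":0},{"jaw":0.6,"linear":[-1.37,-3.66,0.5],"twist":0},{"jaw":0.6,"linear":[-1.37,-3.66,0.5],"twist":0},{"jaw":0.6,"linear":[-1.37,-3.66,0.5],"twist":0},{"jaw":0.6,"linear":[-1.37,-3.66,0.5],"twist":0},{"jaw":0.6,"linear":[-1.37,-3.66,0.5],"twist":4},{"jaw":0.6,"linear":[0,0,0],"twist":4}]'
python3 - <<'E'
from h import *
c=cams.camera("wrist"); np.save("w1.npy",c,allow_pickle=True); cv2.imwrite("pics/w1.png",c["color"])
o=robot.get_obs(); print(o["time"],o["position"],R.from_quat(o["tool_rot"]).as_matrix().round(4),o["q"].round(3))
E
```

```text
time: 1.1
position: [0.4553, 0.2216, 0.2333]
tool_rot: [0.164, 0.987, 0.0, 0.001]
ft_force: [0.2, -1.1, -1.7]
grip_width: 0.0871
grip_force: 0.0
time: 2.1
position: [0.4678, -0.2143, 0.178]
tool_rot: [0.236, 0.972, -0.002, 0.002]
ft_force: [0.3, 0.4, 1.5]
grip_width: 0.0522
grip_force: 0.0
2.15 [ 0.46676411 -0.21062589  0.17793128] [[-8.872e-01  4.614e-01  9.000e-04]
 [ 4.614e-01  8.872e-01 -1.100e-03]
 [-1.300e-03 -5.000e-04 -1.000e+00]] [-0.642  0.466  1.777 -0.     0.897 -1.733]
```

View pics/w1.png

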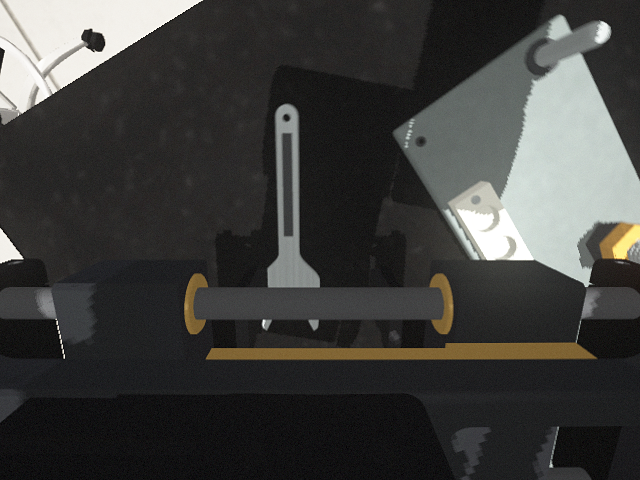

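The wrist view shows the spanner handle nearly vertical along u≈287, with its end at v≈104 and the neck at about 260. I'll fit the handle axis and the end from this picture.

Run:
```python
from h import *
np.set_printoptions(precision=4,suppress=True)
c=np.load("w1.npy",allow_pickle=True).item(); g=cv2.cvtColor(c["color"],cv2.COLOR_BGR2GRAY)
pts=[]
for v in range(130,245,5):
    u=np.where(g[v,255:330]>110)[0]+255
    a,b=ray(c,u.min()-.5,v,.008),ray(c,u.max()+.5,v,.008); pts.append(np.r_[(a+b)/2,np.linalg.norm(a-b)])
P=np.array(pts); print("width",P[:,3].mean())
col=np.where(g[90:130,287]>110)[0]+90; e=ray(c,287,col.min()-.5,.008)[:2]
vx,vy,x0,y0=cv2.fitLine(P[:,:2].astype(np.float32),cv2.DIST_L2,0,.01,.01).ravel(); d=np.array([vx,vy]); d*=np.sign(d[0])
e=np.array([x0,y0])+d*((e-[x0,y0])@d); gp=e+.12*d
yaw=np.degrees(np.arctan2(d[1],d[0])); o=robot.get_obs(); Rm=R.from_quat(o["tool_rot"]).as_matrix()
ty=np.degrees(np.arctan2(Rm[1,1],Rm[0,1])); print("end",e,"yaw",yaw,"grip",gp,"twist",ty-yaw-90)
print("shift cm",100*Rm.T@(np.r_[gp,.0185]-o["position"]))
```

```text
width 0.01963470916124024
end [ 0.3574 -0.1894] yaw -27.428644 grip [ 0.4639 -0.2447] twist -0.04739858239163652
shift cm [-1.2993 -3.1478 15.9465]
```

```bash
python3 -m pendant '[{"jaw":0.6,"linear":[-0.65,-1.57,3],"twist":0},{"jaw":0.6,"linear":[-0.65,-1.57,3],"twist":0},{"jaw":0.6,"linear":[0,0,3],"twist":0},{"jaw":0.6,"linear":[0,0,3],"twist":0},{"jaw":0.6,"linear":[0,0,2],"twist":0},{"jaw":0.6,"linear":[0,0,1],"twist":0},{"jaw":0.6,"linear":[0,0,0.5],"twist":0},{"jaw":0.6,"linear":[0,0,0],"twist":0},{"jaw":0.6,"linear":[0,0,0],"twist":0}]' 25
python3 - <<'E'
from h import *
o=robot.get_obs(); Rm=R.from_quat(o["tool_rot"]).as_matrix(); print(o["position"],Rm.round(4))
print(100*Rm.T@(np.array([.4639,-.2447,.0185])-o["position"]))
E
```

```text
time: 2.9
position: [0.4643, -0.2403, 0.0243]
tool_rot: [0.232, 0.973, -0.0, 0.0]
ft_force: [0.9, -0.6, -0.2]
grip_width: 0.0521
grip_force: 0.0
[ 0.4643106  -0.2402789   0.02426346] [[-8.927e-01  4.506e-01  8.000e-04]
 [ 4.506e-01  8.927e-01 -7.000e-04]
 [-1.000e-03 -2.000e-04 -1.000e+00]]
[-0.16195031 -0.41307093  0.57659913]
```

```bash
python3 -m pendant '[{"jaw":0.6,"linear":[-0.16,-0.41,0.3],"twist":0.65},{"jaw":0.6,"linear":[0,0,0.28],"twist":0},{"jaw":0.2,"linear":[0,0,0],"twist":0},{"jaw":0,"linear":[0,0,0],"twist":0},{"jaw":0,"linear":[0,0,0],"twist":0},{"jaw":0,"linear":[0,0,0],"twist":0},{"jaw":0,"linear":[0,0,0],"twist":0},{"jaw":0,"linear":[0,0,0],"twist":0},{"jaw":0,"linear":[0,0,0],"twist":0}]' 25
python3 - <<'E'
from h import *
o=robot.get_obs(); Rm=R.from_quat(o["tool_rot"]).as_matrix(); print(o["position"],Rm.round(4),o["grip_width"],o["grip_force"],o["ft_force"])
E
```

```text
time: 3.65
position: [0.4634, -0.2448, 0.0178]
tool_rot: [0.238, 0.971, -0.0, 0.0]
ft_force: [-0.3, 0.4, 1.6]
grip_width: 0.0194
grip_force: 25.0
[ 0.46341191 -0.24476838  0.01783901] [[-8.872e-01  4.615e-01  1.000e-04]
 [ 4.615e-01  8.872e-01 -1.000e-04]
 [-1.000e-04 -1.000e-04 -1.000e+00]] 0.019410012469308135 25.00026047229767 [-0.32134026  0.37671665  1.61809282]
```

```bash
python3 -m pendant '[{"jaw":0,"linear":[0,0,-3.4],"twist":0},{"jaw":0,"linear":[0,0,-3.5],"twist":0},{"jaw":0,"linear":[0,0,-3.5],"twist":0},{"jaw":0,"linear":[1.77,3.65,0],"twist":0},{"jaw":0,"linear":[1.77,3.65,0],"twist":0},{"jaw":0,"linear":[1.77,3.65,0],"twist":0},{"jaw":0,"linear":[1.77,3.65,0],"twist":0},{"jaw":0,"linear":[1.77,3.65,0],"twist":0},{"jaw":0,"linear":[1.77,3.65,0],"twist":0},{"jaw":0,"linear":[0,0,0],"twist":-7.1},{"jaw":0,"linear":[0,0,0],"twist":-7.1},{"jaw":0,"linear":[0,0,0],"twist":-7.1}]'
python3 -m pendant '[{"jaw":0,"linear":[0,0,0],"twist":-7.1},{"jaw":0,"linear":[0,0,0],"twist":-7},{"jaw":0,"linear":[0,0,0],"twist":0},{"jaw":0,"linear":[0,0,0],"twist":0},{"jaw":0,"linear":[0,0,0],"twist":0}]'
python3 - <<'E'
from h import *
o=robot.get_obs(); Rm=R.from_quat(o["tool_rot"]).as_matrix(); print(o["position"],Rm.round(4),o["grip_width"])
c=cams.camera("wrist"); np.save("w2.npy",c,allow_pickle=True); cv2.imwrite("pics/w2.png",c["color"])
c=cams.camera("top"); np.save("t2.npy",c,allow_pickle=True); cv2.imwrite("pics/t2.png",cv2.resize(c["color"][140:340,230:490],None,fx=3,fy=3,interpolation=cv2.INTER_CUBIC)[:600,:780])
E
```

```text
time: 4.65
position: [0.4698, 0.0001, 0.1216]
tool_rot: [0.049, 0.999, 0.0, -0.0]
ft_force: [0.9, 0.6, -1.4]
grip_width: 0.0196
grip_force: 25.0
time: 5.07
position: [0.47, -0.0014, 0.1217]
tool_rot: [-0.068, 0.998, 0.0, -0.0]
ft_force: [0.0, 0.2, -1.4]
grip_width: 0.0195
grip_force: 25.0
[ 0.47004511 -0.00142139  0.12165915] [[-9.909e-01 -1.349e-01 -4.000e-04]
 [-1.349e-01  9.909e-01  1.000e-04]
 [ 4.000e-04  2.000e-04 -1.000e+00]] 0.019498299575312572
```

View pics/w2.png

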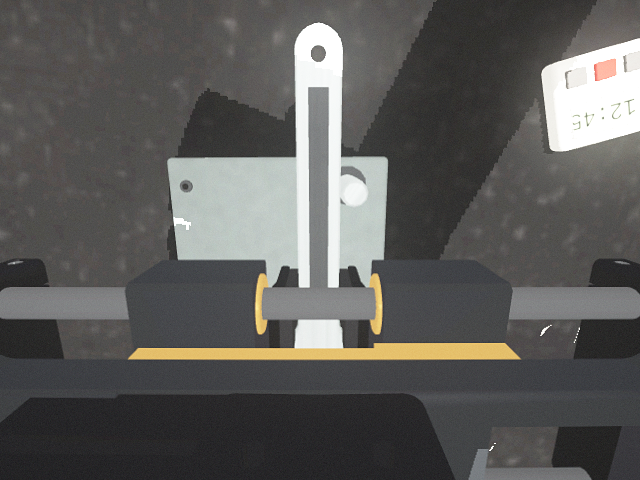

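The wrist view shows the handle along u≈318 with its end at v≈22, the pillar top at about (353,190), and the plate's front edge level from (168,158) to (386,157). So the yaw matches the press well. Now the handle line relative to the pillar, as both appear here.

Run:
```python
from h import *
np.set_printoptions(precision=4,suppress=True)
c=np.load("w2.npy",allow_pickle=True).item(); im=c["color"]; g=cv2.cvtColor(im,cv2.COLOR_BGR2GRAY)
zs=.1118
L=[];Rr=[]
for v in range(70,150,5):
    u=np.where(g[v,280:360]>205)[0]+280; L.append(ray(c,u.min()-.5,v,zs)); Rr.append(ray(c,u.max()+.5,v,zs))
L=np.array(L);Rr=np.array(Rr);M=(L+Rr)/2; print("width",np.linalg.norm(L-Rr,axis=1).mean())
p=np.polyfit(M[:,0],M[:,1],1); print("sp yaw",np.degrees(np.arctan(p[0])),"y at x.47",np.polyval(p,.47))
v0=np.where(g[10:40,318]>205)[0].min()+10; e=ray(c,318,v0-.5,zs)[:2]; d=np.array([1,p[0]])/np.hypot(1,p[0]); print("end",e,"grip",e+.12*d)
m=(g>225).astype(np.uint8); m[:, :343]=0; m[:165]=0; m[215:]=0; m[:,380:]=0
(cx,cy),r=cv2.minEnclosingCircle(cv2.findNonZero(m)); pil=ray(c,cx,cy,.08)[:2]; print("pillar",cx,cy,r,pil)
fe=[ray(c,u,v,.02)[:2] for u,v in((170,157.5),(384,156.5))]; dd=fe[1]-fe[0]; print("front edge yaw",np.degrees(np.arctan2(dd[1],dd[0]))-90,fe)
# plate side edge right
E=[]
for v in(205,225,245,255):
    row=g[v,370:410].astype(int); u=370+np.argmin(np.diff(row))+.5; E.append(ray(c,u,v,.02)[:2])
print(np.array(E))
o=robot.get_obs();print(o["position"])
yaw=np.radians(8.0); ux=np.array([np.cos(yaw),np.sin(yaw)]);uy=np.array([-ux[1],ux[0]])
print("stud from pillar",pil+.175*ux-.0205*uy, "pillar y in spanner", (pil-(e+.12*d))@np.array([-d[1],d[0]]))
t=np.load("t2.npy",allow_pickle=True).item()
```

```text
width 0.01980207041043784
sp yaw 7.6753038144564325 y at x.47 -0.0011182507359207422
end [ 0.3523 -0.0171] grip [ 0.4712 -0.0011]
pillar 351.5 190.0 16.37843894958496 [0.421 0.011]
front edge yaw 7.985298902514785 [array([ 0.4206, -0.1147]), array([0.3993, 0.0369])]
[[0.4335 0.0443]
 [0.4484 0.0463]
 [0.4637 0.0491]
 [0.4716 0.0498]]
[ 0.4702 -0.0015  0.1217]
stud from pillar [0.5971 0.015 ] pillar y in spanner 0.018637800887181033
```

View pics/t2.png

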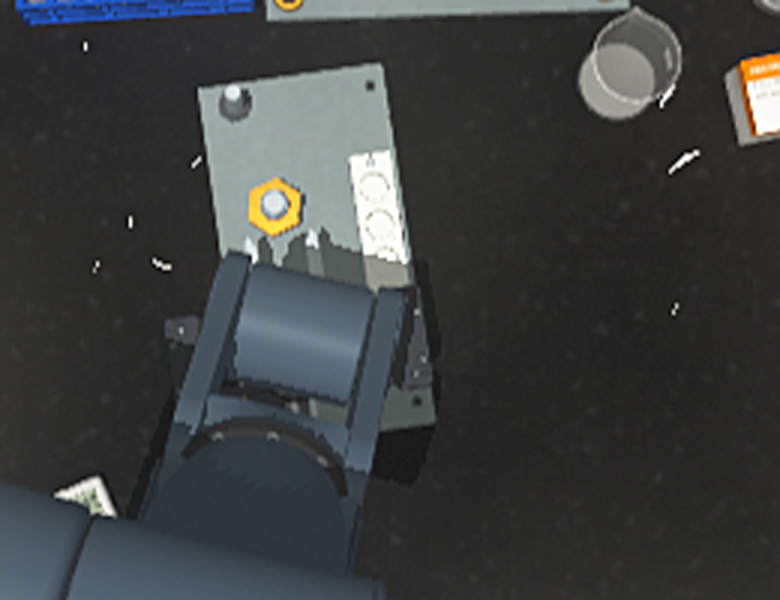

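The top view shows the two jaw tips at about (250,240) and (313,235), just short of the jam nut (274,205), and everything else is unmoved. I'll shift right 1.5 mm, back 5 mm, and lower onto the plate.

```bash
python3 -m pendant '[{"jaw":0,"linear":[0.5,-0.14,2],"twist":-0.3},{"jaw":0,"linear":[0,0,2],"twist":0},{"jaw":0,"linear":[0,0,2],"twist":0},{"jaw":0,"linear":[0,0,1.2],"twist":0},{"jaw":0,"linear":[0,0,0.6],"twist":0},{"jaw":0,"linear":[0,0,0.3],"twist":0},{"jaw":0,"linear":[0,0,0],"twist":0},{"jaw":0,"linear":[0,0,0],"twist":0},{"jaw":0,"linear":[0,0,0],"twist":0}]'
python3 - <<'E'
from h import *
np.set_printoptions(precision=4,suppress=True)
o=robot.get_obs(); Rm=R.from_quat(o["tool_rot"]).as_matrix(); print(o["position"],Rm.round(4),o["ft_force"],o["moment"])
c=cams.camera("wrist"); np.save("w3.npy",c,allow_pickle=True); cv2.imwrite("pics/w3.png",c["color"])
E
```

```text
time: 5.92
position: [0.466, -0.0036, 0.0415]
tool_rot: [-0.072, 0.997, -0.0, 0.001]
ft_force: [0.8, 1.1, -1.9]
grip_width: 0.0196
grip_force: 25.0
[ 0.466  -0.0036  0.0415] [[-0.9898 -0.1427  0.0015]
 [-0.1427  0.9898 -0.0004]
 [-0.0015 -0.0006 -1.    ]] [ 0.8029  1.1015 -1.8748] [ 0.0124 -0.0188  0.0014]
```

View pics/w3.png

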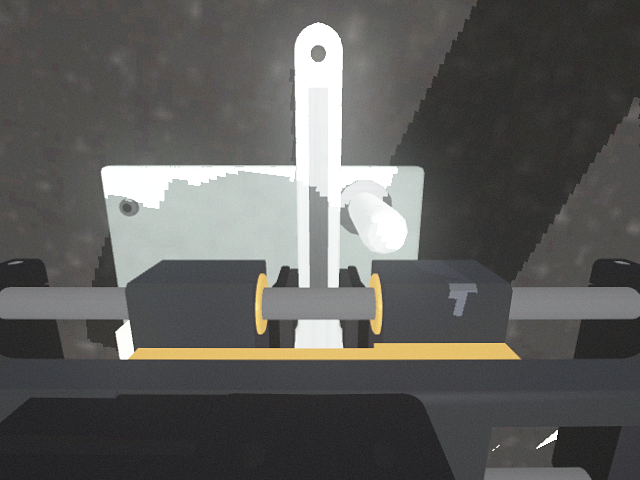

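The wrist view shows the pillar leaning in view from its foot at about (360,195) to its top at about (387,232), with the handle clear of it. The spanner is about 3 mm above the plate. I'll lower it and check the pillar line.

```bash
python3 - <<'E'
from h import *
np.set_printoptions(precision=4,suppress=True)
c=np.load("w3.npy",allow_pickle=True).item(); im=c["color"]; g=cv2.cvtColor(im,cv2.COLOR_BGR2GRAY)
zs=.0317
M=[]
for v in range(70,150,5):
    u=np.where(g[v,285:350]>215)[0]+285; M.append((ray(c,u.min()-.5,v,zs)+ray(c,u.max()+.5,v,zs))/2)
M=np.array(M); p=np.polyfit(M[:,0],M[:,1],1); d=np.array([1,p[0]])/np.hypot(1,p[0]); n=np.array([-d[1],d[0]])
print("yaw",np.degrees(np.arctan(p[0])))
W=cloud(c); m=(abs(W[...,2]-.08)<.004); m[:, :340]=0; m[:150]=0; m[260:]=0; m[:,420:]=0
print(m.sum()); q=W[m]; print(q.mean(0),q.max(0)-q.min(0))
pil=np.r_[cv2.minEnclosingCircle(cv2.findNonZero(m.astype(np.uint8)))[0]]; pp=ray(c,*pil,.08)[:2]
pp2=ray(c,388,233,.08)[:2]
for P in(pp,pp2): print(P,(P-M[0,:2])@n)
E
python3 -m pendant '[{"jaw":0,"linear":[0,0,0.15],"twist":0},{"jaw":0,"linear":[0,0,0.1],"twist":0},{"jaw":0,"linear":[0,0,0],"twist":0}]'
```

```text
yaw 8.388620812696141
1535
[0.4217 0.0122 0.0798] [0.0154 0.0154 0.0068]
[0.4216 0.012 ] 0.021317324441855266
[0.4222 0.0135] 0.02265940249933377
time: 6.22
position: [0.4655, -0.0035, 0.0384]
tool_rot: [-0.072, 0.997, -0.0, 0.0]
ft_force: [-0.3, 0.4, -2.3]
grip_width: 0.0195
grip_force: 25.0
```

```bash
python3 -m pendant '[{"jaw":0,"linear":[-0.6,0,0],"twist":0},{"jaw":0,"linear":[-0.6,0,0],"twist":0},{"jaw":0,"linear":[-0.6,0,0],"twist":0},{"jaw":0,"linear":[-0.6,0,0],"twist":0},{"jaw":0,"linear":[-0.6,0,0],"twist":0},{"jaw":0,"linear":[-0.6,0,0],"twist":0},{"jaw":0,"linear":[-0.5,0,0],"twist":0},{"jaw":0,"linear":[-0.5,0,0],"twist":0},{"jaw":0,"linear":[-0.4,0,0],"twist":0},{"jaw":0,"linear":[-0.2,0,0],"twist":0},{"jaw":0,"linear":[0,0,0],"twist":0},{"jaw":0,"linear":[0,0,0],"twist":0}]'
python3 -m pendant '[{"jaw":0,"linear":[-0.1,0,0],"twist":0},{"jaw":0,"linear":[-0.1,0,0],"twist":0},{"jaw":0,"linear":[0,0,0],"twist":0}]'
python3 -m pendant '[{"jaw":0,"linear":[-0.1,0,0],"twist":0},{"jaw":0,"linear":[-0.1,0,0],"twist":0},{"jaw":0,"linear":[0,0,0],"twist":0}]'
```

```text
time: 7.22
position: [0.5168, 0.004, 0.0382]
tool_rot: [-0.072, 0.997, 0.0, -0.0]
ft_force: [-0.3, 0.5, -1.7]
grip_width: 0.0198
grip_force: 25.0
time: 7.47
position: [0.5189, 0.0042, 0.0382]
tool_rot: [-0.072, 0.997, 0.0, -0.0]
ft_force: [0.5, -0.1, -1.0]
grip_width: 0.0193
grip_force: 25.0
time: 7.72
position: [0.5212, 0.0045, 0.0383]
tool_rot: [-0.072, 0.997, -0.0, 0.0]
ft_force: [0.5, 0.7, -1.7]
grip_width: 0.0197
grip_force: 25.0
```

```bash
for i in 1; do python3 -m pendant '[{"jaw":0,"linear":[-0.1,0,0],"twist":0},{"jaw":0,"linear":[-0.05,0,0],"twist":0},{"jaw":0,"linear":[0,0,0],"twist":0}]'; done
python3 -m pendant '[{"jaw":0,"linear":[-0.1,0,0],"twist":0},{"jaw":0,"linear":[0,0,0],"twist":0}]'
python3 - <<'E'
from h import *
o=robot.get_obs(); print(o["position"],o["ft_force"].round(2),o["moment"].round(3))
c=cams.camera("top"); np.save("t3.npy",c,allow_pickle=True); cv2.imwrite("pics/t3.png",cv2.resize(c["color"][180:280,270:390],None,fx=6,fy=6,interpolation=cv2.INTER_CUBIC))
E
```

```text
time: 7.97
position: [0.5226, 0.0047, 0.0383]
tool_rot: [-0.072, 0.997, -0.0, 0.0]
ft_force: [-0.1, 0.9, -2.3]
grip_width: 0.0195
grip_force: 25.0
time: 8.13
position: [0.5236, 0.0048, 0.0382]
tool_rot: [-0.072, 0.997, -0.0, 0.0]
ft_force: [-0.3, -0.4, -1.3]
grip_width: 0.0193
grip_force: 25.0
[0.52356599 0.00480411 0.03824661] [-0.28 -0.42 -1.3 ] [0.075 0.038 0.076]
```

View pics/t3.png

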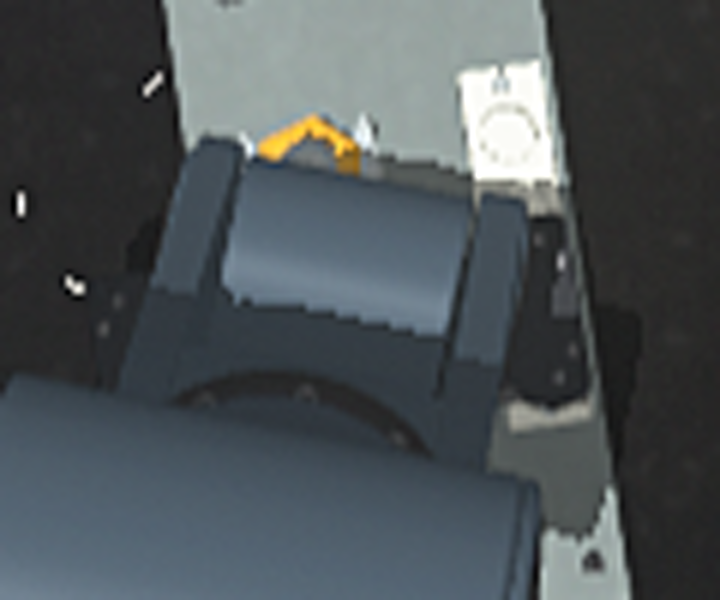

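The jaw tips show at (248,140) and (363,130) on either side of the jam nut, so the mouth has gone round the nut. I'll keep feeding in until it seats.

```bash
python3 - <<'E'
from h import *
c=np.load("t3.npy",allow_pickle=True).item()
p=ray(c,270+366/6-.5,180+113/6-.5,.028)[:2]; s=np.array([.598,.016]);print(p,(p-s)@[.99,.139],(p-s)@[-.139,.99])
E
python3 -m pendant '[{"jaw":0,"linear":[-0.1,0,0],"twist":0},{"jaw":0,"linear":[0,0,0],"twist":0}]'
python3 -m pendant '[{"jaw":0,"linear":[-0.1,0,0],"twist":0},{"jaw":0,"linear":[0,0,0],"twist":0}]'
```

```text
[ 0.62944592 -0.0075869 ] 0.0278528821405556 -0.027722009164773347
time: 8.35
position: [0.5245, 0.005, 0.0383]
tool_rot: [-0.072, 0.997, -0.0, 0.0]
ft_force: [0.1, -0.0, -0.8]
grip_width: 0.0196
grip_force: 25.0
time: 8.52
position: [0.5247, 0.0051, 0.0381]
tool_rot: [-0.072, 0.997, 0.0, -0.001]
ft_force: [-2.4, -0.4, -1.2]
grip_width: 0.0194
grip_force: 25.0
```

```bash
python3 -m pendant '[{"jaw":0,"linear":[-0.05,0,0],"twist":0},{"jaw":0,"linear":[0,0,0],"twist":0}]'
python3 - <<'E'
from h import *
o=robot.get_obs(); print(o["position"],o["ft_force"].round(2),o["moment"].round(3), o["q"].round(4))
c=cams.camera("wrist"); np.save("w4.npy",c,allow_pickle=True)
g=cv2.cvtColor(c["color"],cv2.COLOR_BGR2GRAY); cv2.imwrite("pics/w4.png",c["color"][:300])
E
```

```text
time: 8.68
position: [0.5249, 0.0052, 0.0381]
tool_rot: [-0.072, 0.997, 0.0, -0.001]
ft_force: [-2.0, -0.4, -0.4]
grip_width: 0.0194
grip_force: 25.0
[0.52485094 0.00522626 0.03808027] [-1.99 -0.45 -0.43] [-0.13   0.475 -0.091] [-2.0300e-01  7.2310e-01  1.8247e+00 -5.0000e-04  5.9600e-01 -1.9168e+00]
```

View pics/w4.png

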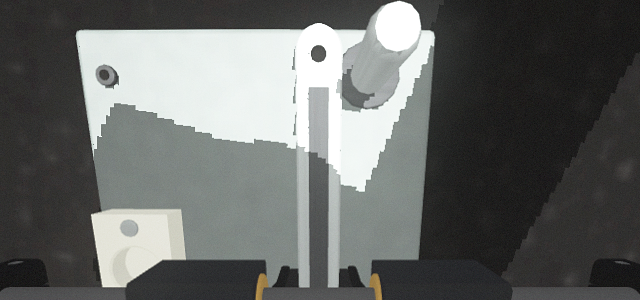

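The wrist view shows the handle's right edge at u≈341, about 1–2 mm from the pillar's left edge at u≈343 near its foot. Now the clockwise swing in small steps, watching the force.

```bash
python3 -m pendant '[{"jaw":0,"linear":[0,0.05,0],"twist":0.4},{"jaw":0,"linear":[0,0,0],"twist":0}]'; python3 -c "
from h import *;o=robot.get_obs(); print(o['position'],o['ft_force'].round(2),o['moment'].round(3))"
python3 -m pendant '[{"jaw":0,"linear":[0,0.04,0],"twist":0.3},{"jaw":0,"linear":[0,0,0],"twist":0}]'; python3 -c "
from h import *;o=robot.get_obs(); print(o['position'],o['ft_force'].round(2),o['moment'].round(3))"
```

```text
time: 8.9
position: [0.5248, 0.0058, 0.0381]
tool_rot: [-0.068, 0.998, 0.0, -0.001]
ft_force: [-3.6, -1.7, -0.6]
grip_width: 0.0196
grip_force: 25.0
[0.5247846  0.00582097 0.03807951] [-3.61 -1.7  -0.58] [-0.16   0.625 -0.057]
time: 9.07
position: [0.5248, 0.0062, 0.0381]
tool_rot: [-0.065, 0.998, 0.0, -0.001]
ft_force: [-4.0, -0.7, -0.8]
grip_width: 0.0199
grip_force: 25.0
[0.52477751 0.00620063 0.03806908] [-4.03 -0.74 -0.83] [-0.214  0.79  -0.022]
```

```bash
python3 -m pendant '[{"jaw":0,"linear":[0.03,0.04,0],"twist":0.3},{"jaw":0,"linear":[0,0,0],"twist":0}]'
python3 - <<'E'
from h import *
np.set_printoptions(precision=4,suppress=True)
o=robot.get_obs(); print(o['position'],o['ft_force'].round(2),o['moment'].round(3))
c=cams.camera("wrist"); g=cv2.cvtColor(c["color"],cv2.COLOR_BGR2GRAY); W=cloud(c)
cv2.imwrite("pics/w5.png",cv2.resize(c["color"][0:130,270:450],None,fx=4,fy=4,interpolation=cv2.INTER_CUBIC)); np.save("w5.npy",c,allow_pickle=True)
m=(abs(W[...,2]-.08)<.003); m[:,:340]=0; m[70:]=0
q=W[m]; pp=(q.max(0)+q.min(0))[:2]/2; print(m.sum(),pp,q.max(0)-q.min(0))
h=(abs(W[...,2]-.028)<.003); h[:60]=0;h[150:]=0;h[:,:290]=0;h[:,348:]=0
for v in (70,100,130): u=np.where(g[v,285:350]>(215 if v<140 else 150))[0]+285; print(v,u.min(),u.max())
M=[]
for v in range(65,140,5):
    u=np.where(g[v,285:345]>225)[0]+285; M.append((ray(c,u.min()-.5,v,.028)+ray(c,min(u.max(),u.min()+46)+.5,v,.028))/2)
M=np.array(M);p=np.polyfit(M[:,0],M[:,1],1); d=np.array([1,p[0]])/np.hypot(1,p[0]);n=np.array([-d[1],d[0]]); print(np.degrees(np.arctan(p[0])),(pp-M.mean(0)[:2])@n)
E
```

```text
time: 9.23
position: [0.5247, 0.0066, 0.0381]
tool_rot: [-0.063, 0.998, 0.0, -0.001]
ft_force: [-5.0, -0.9, -1.3]
grip_width: 0.0195
grip_force: 25.0
[0.5247 0.0066 0.0381] [-4.97 -0.92 -1.33] [-0.207  0.805 -0.028]
2240 [0.4234 0.0128] [0.0145 0.0148 0.0059]
70 285 335
100 285 336
130 285 349
7.93835705123133 0.023349543063384454
```

View pics/w5.png

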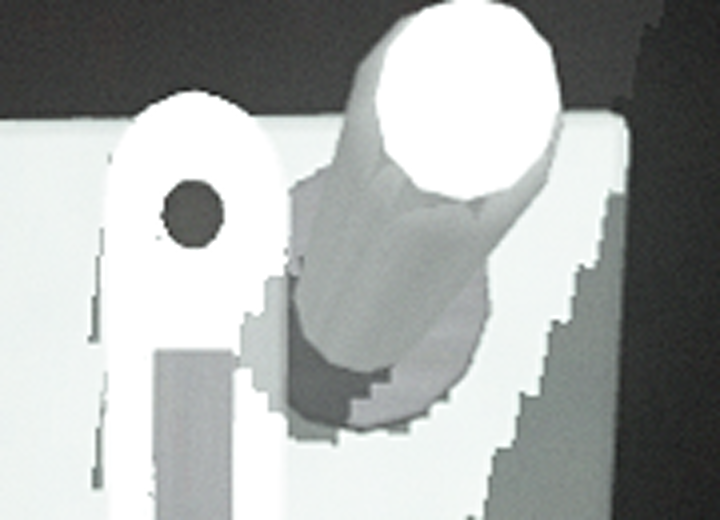

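The crop shows about a 3 px gap (about 1 mm) between the handle edge at x≈287 and the pillar foot at x≈298. I'll carry on swinging until contact is felt.

```bash
for k in a; do python3 -m pendant '[{"jaw":0,"linear":[0.05,0.04,0],"twist":0.35},{"jaw":0,"linear":[0,0,0],"twist":0}]'; python3 -c "
from h import *;o=robot.get_obs(); print(o['position'],o['ft_force'].round(2),o['moment'].round(3))"; done
python3 -m pendant '[{"jaw":0,"linear":[0.03,0.04,0],"twist":0.35},{"jaw":0,"linear":[0,0,0],"twist":0}]'; python3 -c "
from h import *;o=robot.get_obs(); print(o['position'],o['ft_force'].round(2),o['moment'].round(3))"
```

```text
time: 9.45
position: [0.5246, 0.0069, 0.0382]
tool_rot: [-0.06, 0.998, 0.0, -0.0]
ft_force: [-4.2, -0.2, -0.7]
grip_width: 0.02
grip_force: 25.0
[0.52463994 0.00694322 0.03819747] [-4.24 -0.19 -0.69] [-0.031  0.708  0.001]
time: 9.62
position: [0.5246, 0.007, 0.0382]
tool_rot: [-0.057, 0.998, -0.0, 0.0]
ft_force: [-3.8, -1.6, -1.5]
grip_width: 0.0195
grip_force: 25.0
[0.52458609 0.00700777 0.03820646] [-3.76 -1.57 -1.55] [-0.279  0.725  0.224]
```

```bash
python3 -m pendant '[{"jaw":0,"linear":[0.02,0.02,0],"twist":0.2},{"jaw":0,"linear":[0,0,0],"twist":0},{"jaw":0,"linear":[0,0,0],"twist":0}]'; python3 -c "
from h import *;o=robot.get_obs(); print(o['position'],o['ft_force'].round(2),o['moment'].round(3))"
```

```text
time: 9.87
position: [0.5246, 0.007, 0.0382]
tool_rot: [-0.055, 0.998, -0.0, 0.0]
ft_force: [-3.5, -2.9, -2.9]
grip_width: 0.0199
grip_force: 25.1
[0.52462355 0.00701625 0.03824714] [-3.51 -2.92 -2.91] [-0.516  0.631  0.239]
```

Contact is confirmed, with about 2–3 N on the pillar. I'll release, lift, and look at the jam nut from behind and above.

```bash
python3 -m pendant '[{"jaw":0.6,"linear":[0,0,0],"twist":0},{"jaw":0.6,"linear":[0,0,0],"twist":0},{"jaw":0.6,"linear":[0,0,0],"twist":0},{"jaw":0.6,"linear":[0,0,-0.5],"twist":0},{"jaw":0.6,"linear":[0,0,-2],"twist":0},{"jaw":0.8,"linear":[0,0,-4],"twist":0},{"jaw":1,"linear":[0,0,-4],"twist":0},{"jaw":1,"linear":[0,0,-3.5],"twist":0},{"jaw":1,"linear":[-4,0,-1],"twist":0},{"jaw":1,"linear":[-4,0,-1],"twist":0},{"jaw":1,"linear":[-4,0,0],"twist":0},{"jaw":1,"linear":[-4,0,0],"twist":0}]'
python3 -m pendant '[{"jaw":1,"linear":[0,0,0],"twist":0},{"jaw":1,"linear":[0,0,0],"twist":0},{"jaw":1,"linear":[0,0,0],"twist":0}]'
python3 - <<'E'
from h import *
np.set_printoptions(precision=4,suppress=True)
o=robot.get_obs(); print(o['position'],R.from_quat(o["tool_rot"]).as_matrix(),o["q"],o['ft_force'],o['moment'])
c=cams.camera("wrist"); np.save("w6.npy",c,allow_pickle=True); cv2.imwrite("pics/w6.png",c["color"][:300])
E
```

```text
time: 10.87
position: [0.686, 0.0254, 0.2012]
tool_rot: [-0.055, 0.998, -0.0, 0.003]
ft_force: [0.5, -1.5, 0.4]
grip_width: 0.0849
grip_force: 0.0
time: 11.12
position: [0.6822, 0.0253, 0.1979]
tool_rot: [-0.055, 0.998, 0.0, -0.001]
ft_force: [-1.1, 0.4, -0.4]
grip_width: 0.0863
grip_force: 0.0
[0.6822 0.0253 0.1979] [[-0.9939 -0.1101 -0.0018]
 [-0.1101  0.9939  0.0005]
 [ 0.0018  0.0007 -1.    ]] [-0.1264  0.6508  1.3138  0.0002  1.1789 -1.8076] [-1.0517  0.4367 -0.3548] [ 0.0494  0.0638 -0.0367]
```

View pics/w6.png

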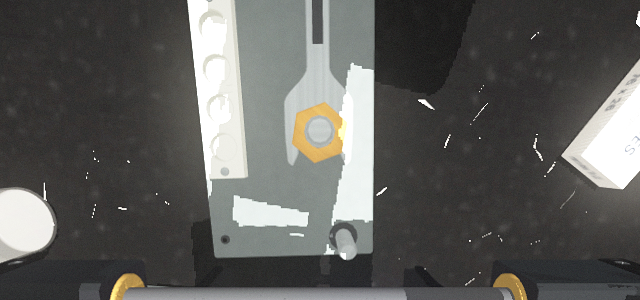

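The wrist view shows the spanner head around the nuts, the brass hexagon centred near (319,132) and the stud top at (320,130). I'll fit the hexagon.

Run:
```python
from h import *
np.set_printoptions(precision=4,suppress=True)
c=np.load("w6.npy",allow_pickle=True).item(); W=cloud(c); hsv=cv2.cvtColor(c["color"],cv2.COLOR_BGR2HSV)
m=(hsv[...,0]>8)&(hsv[...,0]<32)&(hsv[...,1]>110); m[:80]=0;m[190:]=0;m[:,270:0]=0;m[:,:280]=0;m[:,370:]=0
z=W[m][:,2]; print("z yellow",np.nanpercentile(z,[5,25,50,75,95]))
zt=np.nanmedian(z); mt=m&(abs(W[...,2]-zt)<.004)
P=W[mt][:,:2]; 
hull=cv2.convexHull(np.argwhere(mt)[:,::-1].astype(np.float32).reshape(-1,1,2)).reshape(-1,2)
H=np.array([ray(c,u,v,zt)[:2] for u,v in hull])
best=[]
from scipy.optimize import minimize
def cost(a):
    n=np.array([[np.cos(t),np.sin(t)] for t in a[2]+np.arange(6)*np.pi/3]); s=(P-a[:2])@n.T
    k=np.maximum(s.max(1)-.021,0); ext=s.max(0); return (ext-.021)@(ext-.021)*1e6
r=min((minimize(cost,[*H.mean(0),t],method="Nelder-Mead",options=dict(xatol=1e-5,fatol=1e-6,maxiter=4000)) for t in np.radians(range(0,60,10))),key=lambda r:r.fun)
print(r.x[:2],np.degrees(r.x[2])%60,r.fun)
ms=(abs(W[...,2]-.085)<.004);ms[:80]=0;ms[190:]=0;ms[:,:280]=0;ms[:,370:]=0
(cx,cy),rr=cv2.minEnclosingCircle(cv2.findNonZero(ms.astype(np.uint8))); st=ray(c,cx,cy,.085)[:2]; print("stud",cx,cy,rr,st)
o=robot.get_obs(); Rm=R.from_quat(o["tool_rot"]).as_matrix(); print("ty",np.degrees(np.arctan2(Rm[1,1],Rm[0,1])),"shift",100*Rm.T@(np.r_[st,.06]-o["position"]),100*Rm.T@(np.r_[r.x[:2],.06]-o["position"]))
```

```text
z yellow [0.057  0.0578 0.0583 0.0589 0.0596]
[0.5989 0.017 ] 23.768678559839092 0.09782593295769486
stud 319.1349792480469 130.4847869873047 14.604466438293457 [0.599  0.0173]
ty 96.30892765845894 shift [ 8.2747  0.1173 13.814 ] [ 8.2886  0.0956 13.814 ]
```

```bash
python3 -m pendant '[{"jaw":1,"linear":[4.1,0.05,0],"twist":0},{"jaw":1,"linear":[4.1,0.05,0],"twist":0},{"jaw":1,"linear":[0,0,3],"twist":6.2},{"jaw":1,"linear":[0,0,3],"twist":6.2},{"jaw":1,"linear":[0,0,0],"twist":0},{"jaw":1,"linear":[0,0,0],"twist":0}]' 40
python3 - <<'E'
from h import *
np.set_printoptions(precision=4,suppress=True)
o=robot.get_obs(); Rm=R.from_quat(o["tool_rot"]).as_matrix(); print(o["position"],"ty",np.degrees(np.arctan2(Rm[1,1],Rm[0,1])),"shift",100*Rm.T@(np.r_[.599,.0171,.06]-o["position"]))
E
```

```text
time: 11.67
position: [0.5995, 0.017, 0.1377]
tool_rot: [0.052, 0.999, 0.0, -0.002]
ft_force: [-0.1, 0.6, 0.5]
grip_width: 0.087
grip_force: 0.0
[0.5995 0.017  0.1377] ty 84.04672365794778 shift [0.0219 0.0061 7.7742]
```

```bash
python3 -m pendant '[{"jaw":1,"linear":[0.05,0,2.5],"twist":0.2},{"jaw":1,"linear":[0,0,2.5],"twist":0},{"jaw":1,"linear":[0,0,1.6],"twist":0},{"jaw":1,"linear":[0,0,0.8],"twist":0},{"jaw":1,"linear":[0,0,0.3],"twist":0},{"jaw":0.6,"linear":[0,0,0],"twist":0},{"jaw":0.3,"linear":[0,0,0],"twist":0},{"jaw":0.3,"linear":[0,0,0],"twist":0},{"jaw":0.3,"linear":[0,0,0],"twist":0},{"jaw":0.3,"linear":[0,0,0],"twist":0},{"jaw":0.3,"linear":[0,0,0],"twist":0},{"jaw":0.3,"linear":[0,0,0],"twist":0}]' 40
python3 - <<'E'
from h import *
np.set_printoptions(precision=4,suppress=True)
o=robot.get_obs(); Rm=R.from_quat(o["tool_rot"]).as_matrix(); print(o["position"],"ty",np.degrees(np.arctan2(Rm[1,1],Rm[0,1])),o["ft_force"],o["moment"],o["grip_width"],o["grip_force"],o["joint_torque"],o["q"])
E
```

```text
time: 12.67
position: [0.6013, 0.0169, 0.0616]
tool_rot: [0.055, 0.998, -0.0, 0.0]
ft_force: [-0.6, -0.8, 0.1]
grip_width: 0.0482
grip_force: 0.0
[0.6013 0.0169 0.0616] ty 83.71781497083099 [-0.6039 -0.7866  0.0905] [-0.0017  0.0762  0.0467] 0.04819820682073099 0.0 [  0.0021 -46.0701 -10.7903  -0.0286   0.0719  -0.0005] [-0.1574  0.7397  1.6208 -0.      0.7806 -1.6186]
```

```bash
python3 -m pendant '[{"jaw":0.5,"linear":[0.2,0,0.1],"twist":0},{"jaw":0.3,"linear":[0,0,0],"twist":0},{"jaw":0.3,"linear":[0,0,0],"twist":0},{"jaw":0.3,"linear":[0,0,0],"twist":0},{"jaw":0.3,"linear":[0,0,0],"twist":0},{"jaw":0.3,"linear":[0,0,0],"twist":0}]' 40
cat > s.py <<'E'
from h import *
np.set_printoptions(precision=3,suppress=True)
o=robot.get_obs(); Rm=R.from_quat(o["tool_rot"]).as_matrix(); print("t %.2f"%o["time"],o["position"],"ty %.2f"%np.degrees(np.arctan2(Rm[1,1],Rm[0,1])),o["ft_force"],"M",o["moment"],"w %.4f g %.1f"%(o["grip_width"],o["grip_force"]),"tq6 %.3f"%o["joint_torque"][5])
E
python3 s.py
```

```text
time: 13.17
position: [0.5987, 0.017, 0.0601]
tool_rot: [0.055, 0.999, -0.0, -0.001]
ft_force: [-2.1, -1.9, 0.1]
grip_width: 0.0412
grip_force: 39.6
t 13.17 [0.599 0.017 0.06 ] ty 83.73 [-2.099 -1.859  0.141] M [-0.332  0.246  0.066] w 0.0412 g 39.6 tq6 0.071
```

```bash
python3 -m pendant '[{"jaw":0.3,"linear":[0,0,0],"twist":3},{"jaw":0.3,"linear":[0,0,0],"twist":3},{"jaw":0.3,"linear":[0,0,0],"twist":0}]'>/dev/null; python3 s.py
python3 -m pendant '[{"jaw":0.3,"linear":[0,0,0],"twist":3},{"jaw":0.3,"linear":[0,0,0],"twist":3},{"jaw":0.3,"linear":[0,0,0],"twist":0}]'>/dev/null; python3 s.py
python3 -m pendant '[{"jaw":0.3,"linear":[0,0,0],"twist":2.5},{"jaw":0.3,"linear":[0,0,0],"twist":2.5},{"jaw":0.3,"linear":[0,0,0],"twist":0}]'>/dev/null; python3 s.py
python3 -m pendant '[{"jaw":0.3,"linear":[0,0,0],"twist":2.5},{"jaw":0.3,"linear":[0,0,0],"twist":2.5},{"jaw":0.3,"linear":[0,0,0],"twist":0}]'>/dev/null; python3 s.py
```

```text
t 13.42 [0.599 0.017 0.06 ] ty 77.66 [-1.397 -2.068 -0.59 ] M [-0.346  0.304 -0.07 ] w 0.0416 g 39.5 tq6 0.245
t 13.67 [0.599 0.017 0.06 ] ty 71.73 [-2.226 -1.884  0.285] M [-0.345  0.295 -0.021] w 0.0418 g 39.5 tq6 0.249
t 13.92 [0.599 0.017 0.06 ] ty 66.79 [-2.782 -2.048 -0.017] M [-0.385  0.347 -0.043] w 0.0418 g 39.5 tq6 0.223
t 14.17 [0.599 0.017 0.06 ] ty 61.81 [-1.98  -1.335 -1.664] M [-0.369  0.321 -0.053] w 0.0422 g 39.5 tq6 0.225
```

```bash
for i in 1; do python3 -m pendant '[{"jaw":0.3,"linear":[0,0,0],"twist":2.5},{"jaw":0.3,"linear":[0,0,0],"twist":2.5},{"jaw":0.3,"linear":[0,0,0],"twist":0}]'>/dev/null; python3 s.py; done
python3 -m pendant '[{"jaw":0.3,"linear":[0,0,0],"twist":2.5},{"jaw":0.3,"linear":[0,0,0],"twist":2.5},{"jaw":0.3,"linear":[0,0,0],"twist":0}]'>/dev/null; python3 s.py
python3 -m pendant '[{"jaw":0.3,"linear":[0,0,0],"twist":2.5},{"jaw":0.3,"linear":[0,0,0],"twist":2.5},{"jaw":0.3,"linear":[0,0,0],"twist":0}]'>/dev/null; python3 s.py
```

```text
t 14.42 [0.599 0.017 0.06 ] ty 56.82 [-1.823 -1.005 -2.765] M [-0.441  0.302 -0.053] w 0.0417 g 39.5 tq6 0.226
t 14.67 [0.599 0.017 0.06 ] ty 51.83 [-1.728 -1.786 -3.189] M [-0.325  0.253  0.048] w 0.0417 g 39.5 tq6 0.227
t 14.92 [0.599 0.017 0.06 ] ty 46.83 [-1.756 -1.649 -3.783] M [-0.316  0.286  0.003] w 0.0420 g 39.5 tq6 0.228
```

```bash
python3 -m pendant '[{"jaw":0.3,"linear":[0,0,0.02],"twist":2.5},{"jaw":0.3,"linear":[0,0,0.02],"twist":2.5},{"jaw":0.3,"linear":[0,0,0],"twist":0}]'>/dev/null; python3 s.py
python3 -m pendant '[{"jaw":0.3,"linear":[0,0,0.01],"twist":2.5},{"jaw":0.3,"linear":[0,0,0],"twist":2.5},{"jaw":0.3,"linear":[0,0,0],"twist":0}]'>/dev/null; python3 s.py
python3 -m pendant '[{"jaw":0.3,"linear":[0,0,0.01],"twist":2.5},{"jaw":0.3,"linear":[0,0,0],"twist":2.5},{"jaw":0.3,"linear":[0,0,0],"twist":0}]'>/dev/null; python3 s.py
```

```text
t 15.17 [0.599 0.017 0.06 ] ty 41.84 [-2.317 -0.911 -1.937] M [-0.245  0.356 -0.037] w 0.0421 g 39.5 tq6 0.227
t 15.42 [0.599 0.017 0.06 ] ty 36.84 [-1.922 -0.743 -1.986] M [-0.21   0.316 -0.07 ] w 0.0421 g 39.5 tq6 0.228
t 15.67 [0.599 0.017 0.06 ] ty 31.86 [-2.355 -0.368 -1.506] M [-0.227  0.4    0.03 ] w 0.0414 g 39.6 tq6 0.287
```

```bash
python3 -m pendant '[{"jaw":0.3,"linear":[0,0,0.01],"twist":1.5},{"jaw":0.3,"linear":[0,0,0],"twist":1.5},{"jaw":0.3,"linear":[0,0,0],"twist":0}]'>/dev/null; python3 s.py
python3 -m pendant '[{"jaw":0.3,"linear":[0,0,0],"twist":1.5},{"jaw":0.3,"linear":[0,0,0],"twist":1.5},{"jaw":0.3,"linear":[0,0,0],"twist":0}]'>/dev/null; python3 s.py
```

```text
t 15.92 [0.599 0.017 0.06 ] ty 28.88 [-2.65  -0.894 -0.827] M [-0.142  0.429  0.098] w 0.0415 g 39.6 tq6 0.238
t 16.17 [0.599 0.017 0.06 ] ty 25.89 [-2.417  0.475 -0.871] M [-0.081  0.416  0.17 ] w 0.0420 g 39.7 tq6 0.378
```

```bash
python3 -m pendant '[{"jaw":0.3,"linear":[0,0,0.01],"twist":1.5},{"jaw":0.3,"linear":[0,0,0],"twist":1.5},{"jaw":0.3,"linear":[0,0,0],"twist":0}]'>/dev/null; python3 s.py
python3 -m pendant '[{"jaw":0.3,"linear":[0,0,0],"twist":1.5},{"jaw":0.3,"linear":[0,0,0],"twist":1.5},{"jaw":0.3,"linear":[0,0,0],"twist":0}]'>/dev/null; python3 s.py
```

```text
t 16.42 [0.599 0.017 0.06 ] ty 22.87 [-2.518 -0.586  0.451] M [-0.079  0.508  0.273] w 0.0416 g 39.7 tq6 0.399
t 16.67 [0.599 0.017 0.06 ] ty 19.85 [-2.829  0.707  0.11 ] M [-0.019  0.505  0.258] w 0.0420 g 39.8 tq6 0.420
```

```bash
python3 -m pendant '[{"jaw":0.3,"linear":[0,0,0.01],"twist":1.5},{"jaw":0.3,"linear":[0,0,0],"twist":1.5},{"jaw":0.3,"linear":[0,0,0],"twist":0}]'>/dev/null; python3 s.py
python3 -m pendant '[{"jaw":0.3,"linear":[0,0,0],"twist":1.5},{"jaw":0.3,"linear":[0,0,0],"twist":1.5},{"jaw":0.3,"linear":[0,0,0],"twist":0}]'>/dev/null; python3 s.py
python3 -m pendant '[{"jaw":0.3,"linear":[0,0,0],"twist":0}]' >/dev/null; python3 s.py
python3 -m pendant '[{"jaw":0.3,"linear":[0,0,0],"twist":0}]' >/dev/null; python3 s.py
python3 -m pendant '[{"jaw":0.3,"linear":[0,0,0],"twist":0}]' >/dev/null; python3 s.py
```

```text
t 16.92 [0.599 0.017 0.06 ] ty 16.83 [-2.033  0.812  0.939] M [0.118 0.469 0.268] w 0.0416 g 39.8 tq6 0.441
t 17.17 [0.599 0.017 0.06 ] ty 13.83 [-2.982  0.328  1.611] M [0.017 0.555 0.254] w 0.0419 g 39.8 tq6 0.462
t 17.25 [0.599 0.017 0.06 ] ty 13.83 [-2.81   0.655  1.91 ] M [0.089 0.569 0.321] w 0.0416 g 39.8 tq6 0.314
t 17.33 [0.599 0.017 0.06 ] ty 13.80 [-2.147  1.242  2.216] M [0.154 0.618 0.319] w 0.0418 g 39.8 tq6 0.314
t 17.42 [0.599 0.017 0.06 ] ty 13.77 [-3.365  2.004  2.176] M [0.208 0.549 0.342] w 0.0418 g 39.8 tq6 0.327
```

At-rest torque is about 0.32–0.33 N m, which is roughly 0.31 rad past touch (about 0.42 N m when turning), mid-window. I'll release, lift, and go back over the spanner handle.

```bash
python3 -m pendant '[{"jaw":1,"linear":[0,0,0],"twist":0},{"jaw":1,"linear":[0,0,0],"twist":0},{"jaw":1,"linear":[0,0,0],"twist":0},{"jaw":1,"linear":[0,0,0],"twist":0},{"jaw":1,"linear":[0,0,-1],"twist":0},{"jaw":1,"linear":[0,0,-3],"twist":0},{"jaw":1,"linear":[0,0,-3],"twist":0},{"jaw":1,"linear":[0,0,-2],"twist":0},{"jaw":1,"linear":[0,0,0],"twist":-7},{"jaw":1,"linear":[0,0,0],"twist":-7},{"jaw":1,"linear":[0,0,0],"twist":-7},{"jaw":1,"linear":[0,0,0],"twist":-7}]'
python3 -m pendant '[{"jaw":0.6,"linear":[0,0,0],"twist":-7},{"jaw":0.6,"linear":[0,0,0],"twist":-7},{"jaw":0.6,"linear":[0,0,0],"twist":-7},{"jaw":0.6,"linear":[0,0,0],"twist":-7},{"jaw":0.6,"linear":[0,0,0],"twist":-7},{"jaw":0.6,"linear":[0,0,0],"twist":-7},{"jaw":0.6,"linear":[0,0,0],"twist":-7},{"jaw":0.6,"linear":[0,0,0],"twist":-5.5},{"jaw":0.6,"linear":[3.7,0,0],"twist":0},{"jaw":0.6,"linear":[3.7,0,0],"twist":0},{"jaw":0.6,"linear":[0,0,0],"twist":0},{"jaw":0.6,"linear":[0,0,0],"twist":0}]'
python3 - <<'E'
from h import *
np.set_printoptions(precision=4,suppress=True)
exec(open("s.py").read().split("import *")[1])
c=cams.camera("wrist"); np.save("w7.npy",c,allow_pickle=True); cv2.imwrite("pics/w7.png",c["color"][:300])
E
```

```text
time: 18.42
position: [0.5997, 0.017, 0.1506]
tool_rot: [0.406, 0.914, 0.0, 0.001]
ft_force: [-0.4, 0.9, 0.6]
grip_width: 0.0869
grip_force: 0.0
time: 19.42
position: [0.523, 0.0094, 0.1497]
tool_rot: [-0.054, 0.999, 0.0, -0.001]
ft_force: [0.7, -0.2, 0.4]
grip_width: 0.0524
grip_force: 0.0
t 19.42 [0.523 0.009 0.15 ] ty 96.16 [ 0.736 -0.241  0.369] M [ 0.055 -0.072 -0.009] w 0.0524 g 0.0 tq6 -0.005
```

View pics/w7.png

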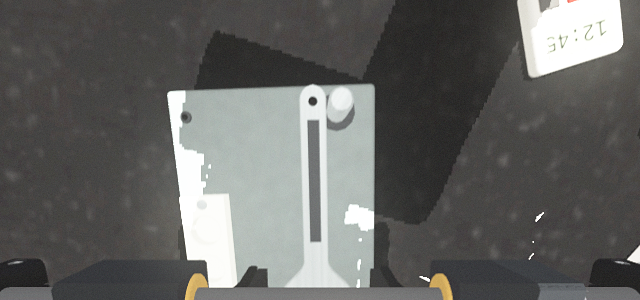

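The wrist view shows the handle along u≈313 with its end at v≈85, lying against the pillar at (340,100), so the spanner hasn't moved. Now the fit for the re-grip.

Run:
```python
from h import *
np.set_printoptions(precision=4,suppress=True)
c=np.load("w7.npy",allow_pickle=True).item(); g=cv2.cvtColor(c["color"],cv2.COLOR_BGR2GRAY)
M=[]
for v in range(135,240,5):
    u=np.where(g[v,295:335]<110)[0]+295   # dark slot along the handle's middle
    if len(u): M.append(ray(c,(u.min()+u.max())/2,v,.028)[:2])
M=np.array(M); p=np.polyfit(M[:,0],M[:,1],1); d=np.array([1,p[0]])/np.hypot(1,p[0]); n=np.array([-d[1],d[0]])
e=ray(c,312.5,84.5,.028)[:2]; e=M.mean(0)+d*((e-M.mean(0))@d); gp=e+.12*d
o=robot.get_obs(); Rm=R.from_quat(o["tool_rot"]).as_matrix(); ty=np.degrees(np.arctan2(Rm[1,1],Rm[0,1]))
print(len(M),"yaw",np.degrees(np.arctan(p[0])),"grip",gp,"mouth",gp+.075*d,"twist",ty-90-np.degrees(np.arctan(p[0])),"shift",100*Rm.T@(np.r_[gp,.0385]-o["position"]))
```

```text
10 yaw 10.517412257091465 grip [0.5265 0.009 ] mouth [0.6002 0.0226] twist -4.340223028582884 shift [-0.0257  0.0022 11.1746]
```

Run:
```python
from h import *
np.set_printoptions(precision=4,suppress=True)
c=np.load("w7.npy",allow_pickle=True).item(); g=cv2.GaussianBlur(cv2.cvtColor(c["color"],cv2.COLOR_BGR2GRAY),(3,3),0).astype(float)
M=[]
for v in range(130,236,5):
    r=g[v,300:326]; dr=np.diff(r); a=300+np.argmin(dr)+.5; b=300+np.argmax(dr)+.5; M.append(np.r_[a,b,ray(c,(a+b)/2,v,.028)[:2]])
M=np.array(M); print(M[::4,:2]); w=M[:,1]-M[:,0]; k=(w>7)&(w<15); M=M[k,2:]
p=np.polyfit(M[:,0],M[:,1],1); yaw=np.degrees(np.arctan(p[0])); print(k.sum(),"yaw",yaw,"y at .5265",np.polyval(p,.5265))
o=robot.get_obs(); print(o["position"])
```

```text
[[307.5 318.5]
 [307.5 319.5]
 [308.5 319.5]
 [308.5 319.5]
 [309.5 320.5]
 [309.5 320.5]]
22 yaw 7.215001984049279 y at .5265 0.007997161832242111
[0.526  0.0089 0.1502]
```

```bash
python3 -m pendant '[{"jaw":0.6,"linear":[0,-0.19,2.5],"twist":-1},{"jaw":0.6,"linear":[0,0,3],"twist":0},{"jaw":0.6,"linear":[0,0,3],"twist":0},{"jaw":0.6,"linear":[0,0,1.6],"twist":0},{"jaw":0.6,"linear":[0,0,0.8],"twist":0},{"jaw":0.6,"linear":[0,0,0.2],"twist":0},{"jaw":0.6,"linear":[0,0,0],"twist":0},{"jaw":0.6,"linear":[0,0,0],"twist":0}]' 20; python3 s.py
```

```text
time: 20.13
position: [0.5274, 0.007, 0.0393]
tool_rot: [-0.063, 0.998, -0.0, 0.001]
ft_force: [-0.4, 0.9, 0.2]
grip_width: 0.052
grip_force: 0.0
t 20.13 [0.527 0.007 0.039] ty 97.21 [-0.448  0.854  0.182] M [ 0.017 -0.003 -0.019] w 0.0520 g 0.0 tq6 0.000
```

```bash
python3 -m pendant '[{"jaw":0.4,"linear":[0,0,0.06],"twist":0},{"jaw":0,"linear":[0,0,0],"twist":0},{"jaw":0,"linear":[0,0,0],"twist":0},{"jaw":0,"linear":[0,0,0],"twist":0},{"jaw":0,"linear":[0,0,0],"twist":0},{"jaw":0,"linear":[0,0,0],"twist":0},{"jaw":0,"linear":[0,0,0],"twist":0},{"jaw":0,"linear":[0,0,0],"twist":0},{"jaw":0,"linear":[0,0,0],"twist":0}]' 20; python3 s.py
```

```text
time: 20.88
position: [0.5259, 0.0073, 0.0379]
tool_rot: [-0.063, 0.998, 0.0, 0.0]
ft_force: [0.0, 0.4, 3.1]
grip_width: 0.0198
grip_force: 20.0
t 20.88 [0.526 0.007 0.038] ty 97.21 [0.001 0.402 3.082] M [ 0.212  0.113 -0.018] w 0.0198 g 20.0 tq6 0.019
```

```bash
python3 -m pendant '[{"jaw":0,"linear":[0.2,0,-0.03],"twist":0},{"jaw":0,"linear":[0.2,0,0],"twist":0},{"jaw":0,"linear":[0.2,0,0],"twist":0},{"jaw":0,"linear":[0,0,0],"twist":0}]'; python3 s.py
```

```text
time: 21.22
position: [0.5234, 0.0066, 0.0384]
tool_rot: [-0.063, 0.998, -0.0, 0.004]
ft_force: [5.7, 3.0, -2.3]
grip_width: 0.0196
grip_force: 20.0
t 21.22 [0.523 0.007 0.038] ty 97.19 [ 5.708  2.958 -2.282] M [ 0.757 -0.925  0.163] w 0.0196 g 20.0 tq6 0.124
```

```bash
python3 -m pendant '[{"jaw":0,"linear":[0.2,0.06,0],"twist":0},{"jaw":0,"linear":[0.2,0,0],"twist":0},{"jaw":0,"linear":[0.2,0,0],"twist":0},{"jaw":0,"linear":[0,0,0],"twist":0}]'; python3 s.py
```

```text
time: 21.55
position: [0.5182, 0.0061, 0.0386]
tool_rot: [-0.063, 0.998, -0.001, 0.005]
ft_force: [5.8, 2.8, -1.0]
grip_width: 0.0194
grip_force: 20.0
t 21.55 [0.518 0.006 0.039] ty 97.18 [ 5.783  2.833 -1.046] M [ 0.61  -1.047  0.056] w 0.0194 g 20.0 tq6 0.085
```

```bash
python3 -m pendant '[{"jaw":0,"linear":[0.3,0,0],"twist":0},{"jaw":0,"linear":[0.3,0,0],"twist":0},{"jaw":0,"linear":[0.3,0,0],"twist":0},{"jaw":0,"linear":[0.3,0,0],"twist":0},{"jaw":0,"linear":[0.3,0,0],"twist":0},{"jaw":0,"linear":[0.3,0,0],"twist":0}]'; python3 s.py
python3 -m pendant '[{"jaw":0,"linear":[0.4,0,0],"twist":0},{"jaw":0,"linear":[0.4,0,0],"twist":0},{"jaw":0,"linear":[0.4,0,0],"twist":0},{"jaw":0,"linear":[0.4,0,0],"twist":0},{"jaw":0,"linear":[0.4,0,0],"twist":0},{"jaw":0,"linear":[0.4,0,0],"twist":0},{"jaw":0,"linear":[0,0,0],"twist":0}]'; python3 s.py
```

```text
time: 22.05
position: [0.4954, 0.0039, 0.0379]
tool_rot: [-0.063, 0.998, -0.0, -0.0]
ft_force: [0.0, -1.1, -1.4]
grip_width: 0.0197
grip_force: 20.0
t 22.05 [0.495 0.004 0.038] ty 97.21 [ 0.004 -1.074 -1.432] M [-0.059 -0.107  0.013] w 0.0197 g 20.0 tq6 0.056
time: 22.63
position: [0.471, 0.001, 0.038]
tool_rot: [-0.063, 0.998, 0.0, -0.001]
ft_force: [-0.6, -1.8, -0.9]
grip_width: 0.0197
grip_force: 20.0
t 22.63 [0.471 0.001 0.038] ty 97.23 [-0.572 -1.85  -0.919] M [-0.439  0.211  0.099] w 0.0197 g 20.0 tq6 0.104
```

```bash
python3 -m pendant '[{"jaw":0,"linear":[0.5,-0.1,0],"twist":0},{"jaw":0,"linear":[0,0,-2],"twist":0},{"jaw":0,"linear":[0,0,-3.5],"twist":0},{"jaw":0,"linear":[0,0,-3.5],"twist":0},{"jaw":0,"linear":[0.47,-3.4,0],"twist":0},{"jaw":0,"linear":[0.47,-3.5,0],"twist":0},{"jaw":0,"linear":[0.47,-3.5,0],"twist":0},{"jaw":0,"linear":[0.47,-3.5,0],"twist":0},{"jaw":0,"linear":[0.47,-3.5,0],"twist":0},{"jaw":0,"linear":[0.47,-3.5,0],"twist":0},{"jaw":0,"linear":[0.47,-3.4,0],"twist":0},{"jaw":0,"linear":[0,0,0],"twist":0}]'
python3 -m pendant '[{"jaw":0,"linear":[0,0,3],"twist":0},{"jaw":0,"linear":[0,0,3],"twist":0},{"jaw":0,"linear":[0,0,2],"twist":0},{"jaw":0,"linear":[0,0,1],"twist":0},{"jaw":0,"linear":[0,0,0.5],"twist":0},{"jaw":0,"linear":[0,0,0],"twist":0},{"jaw":0,"linear":[0,0,0],"twist":0}]'; python3 s.py
```

```text
time: 23.63
position: [0.4665, -0.2527, 0.1283]
tool_rot: [-0.06, 0.998, -0.003, 0.002]
ft_force: [1.0, -0.4, -1.8]
grip_width: 0.0199
grip_force: 20.0
time: 24.22
position: [0.4656, -0.2458, 0.0336]
tool_rot: [-0.063, 0.998, -0.0, 0.0]
ft_force: [0.1, -1.0, -1.8]
grip_width: 0.0194
grip_force: 20.0
t 24.22 [ 0.466 -0.246  0.034] ty 97.22 [ 0.119 -1.018 -1.815] M [0.031 0.023 0.036] w 0.0194 g 20.0 tq6 0.001
```

```bash
python3 -m pendant '[{"jaw":0,"linear":[0,0,0.7],"twist":0},{"jaw":0,"linear":[0,0,0.5],"twist":0},{"jaw":0,"linear":[0,0,0.3],"twist":0},{"jaw":0,"linear":[0,0,0.1],"twist":0},{"jaw":0,"linear":[0,0,0],"twist":0}]'; python3 s.py
```

```text
time: 24.63
position: [0.4655, -0.2459, 0.0179]
tool_rot: [-0.063, 0.998, -0.0, 0.0]
ft_force: [0.2, 1.5, 5.2]
grip_width: 0.0197
grip_force: 20.0
t 24.63 [ 0.465 -0.246  0.018] ty 97.22 [0.215 1.48  5.175] M [0.201 0.122 0.049] w 0.0197 g 20.0 tq6 0.016
```

On the worktop. Open, lift and check.

```bash
python3 -m pendant '[{"jaw":0.6,"linear":[0,0,0],"twist":0},{"jaw":0.6,"linear":[0,0,0],"twist":0},{"jaw":0.6,"linear":[0,0,0],"twist":0},{"jaw":0.6,"linear":[0,0,-0.5],"twist":0},{"jaw":0.6,"linear":[0,0,-2],"twist":0},{"jaw":0.6,"linear":[0,0,-4],"twist":0},{"jaw":0.6,"linear":[0,0,-4],"twist":0},{"jaw":0.6,"linear":[0,0,-4],"twist":0},{"jaw":0.6,"linear":[2,-4,-1],"twist":0},{"jaw":0.6,"linear":[2,-3.5,0],"twist":0},{"jaw":0.6,"linear":[2,-3.5,0],"twist":0},{"jaw":0.6,"linear":[0,0,0],"twist":0}]'
python3 - <<'E'
from h import *
np.set_printoptions(precision=4,suppress=True)
c=cams.camera("top"); cv2.imwrite("pics/t9.png",cv2.resize(c["color"][140:340,230:490],None,fx=3,fy=3,interpolation=cv2.INTER_CUBIC)); W=cloud(c)
m=(W[...,2]>.003)&(W[...,2]<.02)&(c["color"].mean(2)>120); m[:200]=0;m[320:]=0;m[:,385:]&=True;m[:,:385]=0;m[:,480:]=0
print(m.sum(),np.percentile(W[m][:,2],[5,50,95]))
exec(open("s.py").read().split("import *")[1])
E
```

```text
time: 25.63
position: [0.4196, -0.3659, 0.1725]
tool_rot: [-0.06, 0.998, -0.004, 0.001]
ft_force: [-0.3, 0.6, 1.4]
grip_width: 0.0522
grip_force: 0.0
341 [0.0036 0.0078 0.013 ]
t 25.68 [ 0.42  -0.362  0.172] ty 96.91 [ 0.212  0.812 -0.515] M [ 0.082  0.065 -0.008] w 0.0524 g 0.0 tq6 -0.107
```

View pics/t9.png

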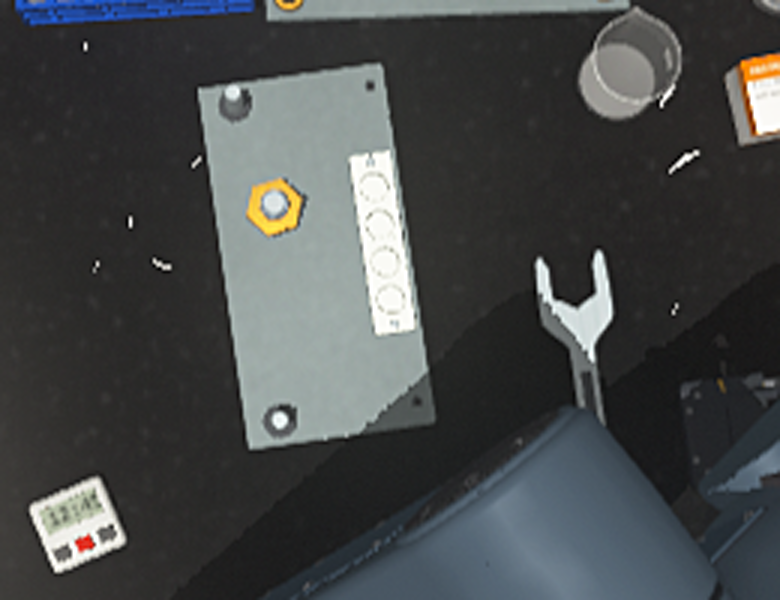

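The spanner lies flat on the worktop at about (575,320), right of the press, with its top at 7.8 mm. The beaker and timer are unmoved, and the gripper is clear of everything. I'm handing in.

```bash
python3 -c "
from rig import robot
print(robot.hand_in())"
```

```text
the job is handed in; nothing more can be done
None
```

I finished the job and handed it in at about 26 s; the hand-in reported no verdict: jam nut at about 0.42 N m by feel (about 0.31 rad past touch), spanner flat on the worktop beside the press, pillar push an estimated 2–3 N, beaker and timer unmoved in the last picture; the vials and the setting nut's final angle were not checked.

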